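# Clamp a plaster cast with the sunken knob

### The arm

A 6-joint arm with a two-finger parallel gripper is mounted at the origin on a cart in front of the work surface, level with it; the furniture and walls round the work are solid. World frame = base frame: x ahead of the robot, y to its left, z up, the work surface at z = 0. Lengths are in mm, angles in rad, forces in N, time in s.
With the tool pointing down it reaches from about 350 to 775 mm from the base axis. Payload 7.3 kg.
Tool frame: the origin (TCP) lies at the very end of the fingers, on their centre line; the grasp point (between the pads) lies 19 mm behind it; z points along the fingers, y is the line along which they close (so a half turn about z gives the same grasp; the last joint's range is limited). The gripper opens to 92 mm and grips with 3 to 60 N. Pads are 19 mm wide; open, the fingers measure 130 mm over their backs; the gripper's body (75 mm by 190 mm) begins 47 mm behind the grasp point.
Start: joints at [1.149, 0.342, 1.524, -0, 1.275, -0.146], TCP at [142.951, 505.183, 226.741] pointing down, gripper open.
Joint ranges: [-2.53, 2.53], [-0.77, 2.02], [0.04, 2.7], [-1, 4.14], [0.28, 2.66], [-3.11, 3.11]. Speed limits (rad/s): [2.57, 2.57, 3.14, 3.14, 3.14, 3.14].

### API

Orientations are given as [roll, pitch, yaw] about the fixed x, y, z axes, in that order (R = Rz(yaw) Ry(pitch) Rx(roll)).
In Python, from plant import bot gives the robot as it stands.
- The arm moves only by the tool jog_arm, never from a script. Its argument "targets" is a list of rows, each an object with "xyz": the shift along the tool's x, y, z as a fraction of full scale, a list of three; "spin": the turn about the tool's z as a fraction of full scale. In form: [{"xyz": [x, y, z], "spin": spin}, ...]. A call has exactly 10 rows; each row shifts and turns the commanded pose from where the row before left it, along the tool's axes as they then stand; what a row does not reach is not made up. Full scale, the value 1, is 80 mm for a shift and 0.1 rad for a turn. A row lasts 1/8 s, in which the tool goes at most 62.5 mm and 10.7 degrees, less where a joint would pass 70% of its speed; a pose out of reach is approached as far as the arm can. A call with a number of a shift or a turn outside -1 to 1 is refused whole. A call with a gripper value outside its range is refused whole. "gripper" is the opening in per cent of the stroke, from 0 (shut) to 100 (fully open), set as the call begins (left out, the last holds). The fingers move at their own pace and stop on an object; the grip force is fixed at half the most. Time passes only in rows, so rows that do not move let the fingers close, or fill a call up. It gives the time, the measured TCP pose, the force, the opening and the grip force at its end, in the units of the state.
- bot.get_obs(): the state, without advancing time (a new reading comes with each control period).
- bot.capture(name): name is "scene" or "top" or "wrist"; returns the picture (480x640x3 uint8, blue, green, red); there is no depth.
- bot.get_calibration(name): a dict with "vfov" (degrees; the focal length in pixels is half the picture's height over the tangent of half this angle, whatever the lens; pixels are square), "cx", "cy" (the principal point, pixels), "eye" and "rotation" of the camera in the world. Camera axes: x right, y down, z forward; pixel columns grow to the right and rows downward; lengths in mm; the calibration is good to about 2 mm. A picture is of the moment at which its call begins: read the wrist's pose just before it. get_calibration takes no time and is no camera call; for the wrist camera it gives the pose at the moment of the call.
- bot.close_job(): hands the job in; it is judged then, once.
The state is a dict: "time": time; "joint_positions": joint angles; "dq": joint speeds; "tau": joint torques, N m; "tool_pos": TCP position; "tcp_rot": TCP orientation; "contact_force": force on the tool from outside, world axes, zero at the start; "moment": the same for the moment, N m; "grip_width": finger opening in mm; "finger_force": force on a finger pad.
Only numpy, scipy, OpenCV 4.12 (cv2) and the standard library are available. Lean on these libraries where they do the work, as an engineer would, in place of code of your own. Each camera call takes 0.05 s, during which the arm holds its last target. There are 200 camera calls.

### The job

Set the loose dental cast down on the bench clamp's bed, between the stop block and the jaw, in line with the bed, and let go of it. Then reach into the round well and turn the small sunken knob clockwise until the sprung jaw has pushed the cast against the stop and grips it with about 12 N, and let go; never squeeze harder than about 20 N, plaster chips. Do not lean on the well, do not shove the jaw by hand, and leave everything else where it is.

Things in the scene. Friction and masses are not known exactly. Their poses are not given: they have to be found in the camera images.
- clamp: Bench clamp, screwed to the bench: flat aluminium bed 110x264x12 mm. Origin: centre of the bed's underside. x across the bed, y along it towards the knob, z up. The bed's top (where the cast stands) is at z 12 mm. From -y to +y: stop block, place for the cast, sprung pad, jaw, grey housing with the well. A wet trimmer 340 mm high stands left of it (world x over 0.45, y over 0.04).
- stop: Stop block, 62 mm wide in x, 34 mm high above the bed, pinned on the bed at the -y end; its place along the bed differs each time. Origin: middle of its rubber clamping face (which looks to clamp +y), at the bed's top. Its face and the pad's are set at 0.147 rad so that the mouth is wider towards clamp +x, to fit the cast's tapering sides.
- pad: Rubber pad 54x6x26 mm carried on a spring (6 N per mm, up to 8 mm) by the jaw. Origin: middle of its clamping face (which looks to the stop, clamp -y), at the bed's top. Turning the knob clockwise moves jaw and pad towards the stop, 10 mm per rad, and they stay where the knob is left. The gap between stop and pad is 72 to 86 mm at the start.
- well: Round well, 80 mm across and 32 mm deep, in the grey housing 104x104x32 mm on the bed's +y end; its rim is 44 mm above the bench. Origin: centre of the well's floor. The knob stands in it; jaw and cast are outside. Fingers fit in only part-open, and must not press on it with over 20 N.
- knob_grip (a point): Middle of the black knob's bar, 14 mm above the well's floor, on the knob's axis. The bar is 34 mm long (point x), 13 mm thick (point y, pinch here), its flat sides go from 4 to 24 mm above the well's floor: its top is 8 mm below the rim.
- knob (a joint): Angle of the knob, rad, grows clockwise seen from above (closing the jaw), 0 to 4; starts at 0 to 0.4, bar along clamp x at 0. The jaw resists closing with 0.010 N m for each newton that the pad presses on the cast; to this dry friction adds 0.24 N m against any turning, either way, so the knob stays where it is left. The cast meets the stop after 0.9 rad or more.
- cast_mid (a point): Middle of the dental cast, 18 mm above its underside. Plaster base 55 mm in x (flat parallel front and back: pinch here), sides tapering from 68 mm (y) at the back (+x) to 59 mm, then cut off to a 24 mm wide front (-x); 62 mm wide at this point. Upright to 27 mm, wire and teeth up to 40 mm; 70 to 130 g. In the clamp: x and y as the clamp's, tapering sides to stop and pad.
- wax_jar: Bystander, leave alone: amber screw jar, 52 mm across, 48 mm high.
- glue_bottle: Bystander, leave alone: small white bottle with a pointed yellow cap, 24 mm across, 76 mm high.
- measuring_beaker: Bystander, leave alone: clear beaker, 65 mm across, 88 mm high.
- timer: Bystander, leave alone: white timer with a small display, standing, 21x58x58 mm.
- brush_small: Bystander, leave alone: white brush with black bristles, lying, 16x100x22 mm.
- pin_box: Bystander, leave alone: blue pin box with a clear lid, 64x91x24 mm.
- wax_box: Bystander, leave alone: flat carton, 65x95x22 mm.
Mind the look-alikes: they are no part of the job. What is shaped like the part that bears cast_mid but yellow is not meant.

How it is judged (in metres and radians):
On the way, in this order (a step that is already met when the one before it is completed fails the run):
1. the cast stands free on the bed between stop and pad, let go of (x of cast_mid in the frame of clamp between -0.015 and 0.015 m and y of cast_mid in the frame of stop above 0.025 m and y of cast_mid in the frame of clamp below -0.03 m and z of cast_mid in the frame of clamp below 0.037 m and angle between cast_mid's own z axis and vertical below 0.1 rad and angle between the y axis of cast_mid and the y axis of clamp, either way round below 0.2 rad and contact force between the fingers and cast below 0.1 N and contact force between pad and cast below 2 N and linear speed of cast below 0.02 m/s), for 0.2 s.
2. the knob has closed the jaw on the cast (contact force between pad and cast above 5 N and contact force between stop and cast above 4 N), for 0.2 s.
At the end, for the whole second after the job is handed in: The cast stands upright on the clamp's bed, within 15 mm of its middle line and 0.2 rad of its direction, at rest between stop and pad; the pad presses on it with 5 to 20 N and it presses on the stop (all of step 2 and x of cast_mid in the frame of clamp between -0.015 and 0.015 m and y of cast_mid in the frame of stop above 0.025 m and y of cast_mid in the frame of clamp below -0.03 m and z of cast_mid in the frame of clamp below 0.037 m and angle between cast_mid's own z axis and vertical below 0.1 rad and angle between the y axis of cast_mid and the y axis of clamp, either way round below 0.2 rad and contact force between pad and cast below 20 N and linear speed of cast below 0.01 m/s); the robot touches nothing.
It fails at once if the cast is squeezed with over 30 N (contact force between pad and cast above 30 N).
It fails at once if the fingers press on the well with over 20 N (contact force between the fingers and well above 20 N).
It fails at once if the fingers shove the jaw or its pad with over 15 N (contact force between the fingers and jaw above 15 N).
It fails at once if a bystander is moved by over 30 mm (distance of any of wax_jar, glue_bottle, measuring_beaker, timer, brush_small, pin_box, wax_box from where it was at the start of the episode above 0.03 m).
It also fails if it takes over 72 s, if anything falls off the work surface, if the arm or the gripper's body presses on something with over 40 N, if the wrist force passes 120 N, or if a joint passes its speed limit or range.

## Working session

There is one attempt and no reset: what is moved stays moved. The work goes in short steps, Python scripts to look and compute and a tool call to move; the robot and the scene stay as the last step left them, time stands still between calls to the robot, and variables do not carry over. Pictures are saved under pics/ and viewed, at most 10 in all, crops included, and the job is handed in when it is done.

Besides the shell and the picture viewer there is one more tool, called after "Emit:" by a JSON object that holds its "api" and its "payload", one argument or row to a line. jog_arm: Moves the arm, as the interface text tells. Shift numbers are shares of 80 mm and turn numbers shares of 0.1 rad, none past 1 either way. Its arguments: {"type":"object","properties":{"targets":{"type":"array","items":{"type":"object","properties":{"xyz":{"type":"array","items":{"type":"number"}},"spin":{"type":"number"}}}},"gripper":{"type":"number"}},"required":["targets"]}

```bash
mkdir -p pics; ls
python3 - <<'E'
from plant import bot
import cv2
print(bot.get_obs())
for n in ("scene","top"):
    c=bot.get_calibration(n); print(n,c)
    cv2.imwrite(f"pics/{n}0.png",bot.capture(n))
print(bot.get_calibration("wrist"))
E
```

```text
pics
{'time': 0.0, 'joint_positions': array([ 1.14900795e+00,  3.42740587e-01,  1.52502110e+00,  8.57769473e-07,
        1.27535709e+00, -1.46029114e-01]), 'dq': array([ 0.00063953, -0.00066752,  0.00147057, -0.00034947, -0.00179419,
       -0.00011104]), 'tau': array([ 2.41688707e-03, -4.31233513e+01, -2.44228506e+01,  7.21831759e-02,
        5.55352808e-02, -1.23330374e-04]), 'tool_pos': array([142.77477909, 504.80134934, 226.03424808]), 'tcp_rot': array([-3.14008289e+00, -2.22878707e-04,  2.86583298e+00]), 'contact_force': array([-0.16316392, -0.35889943, -0.51623269]), 'moment': array([0.07290879, 0.00206441, 0.00787834]), 'finger_force': 0.0, 'grip_width': 91.64656166204732}
scene {'vfov': 52.83438698814545, 'cx': 320.35536594638364, 'cy': 231.74927457662096, 'eye': array([-115.0622386 , -996.98328659,  877.89553215]), 'rotation': array([-2.23632552, -0.00605813, -0.69511261])}
top {'vfov': 46.63093004883251, 'cx': 314.21165376146877, 'cy': 242.8769522823669, 'eye': array([-126.59441741, -492.40504787, 1610.24417751]), 'rotation': array([-2.70092285,  0.01107129, -1.21577932])}
{'vfov': 66.39188372519348, 'cx': 323.8466941996538, 'cy': 241.09051236503586, 'eye': array([ 69.31363668, 525.65696905, 384.25426019]), 'rotation': array([ 2.85811633e+00, -2.06461973e-04,  1.29402574e+00])}
```

View pics/top0.png

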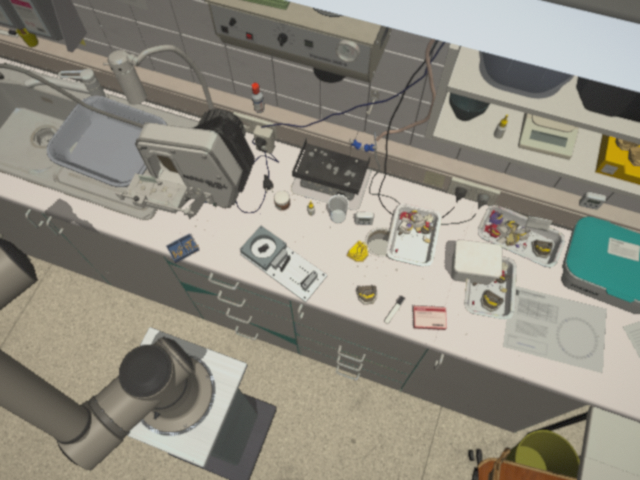

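View pics/scene0.png

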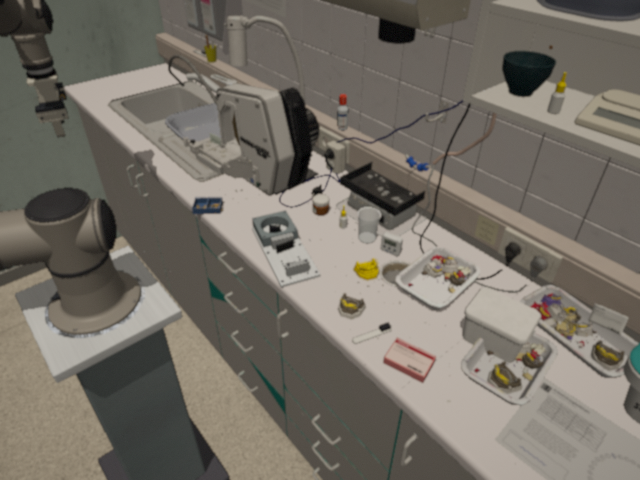

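The top view shows the clamp at about (283,263), with the well at (264,246). These could be taken for the cast:
- grey cast standing loose on the bench at (366,293)
- yellow cast at (357,251)
- casts lying in the trays at (490,297) and (543,247)

I choose the loose grey one at (366,293) and will check it in a crop.

```bash
cat > h.py <<'E'
import numpy as np, cv2
from scipy.spatial.transform import Rotation as Ro
def cast(c,px,z,K=None):
    "pixels -> world points on plane z"
    px=np.atleast_2d(px).astype(float); f=240/np.tan(np.radians(c["vfov"]/2))
    d=np.c_[(px[:,0]-c["cx"])/f,(px[:,1]-c["cy"])/f,np.ones(len(px))]
    d=Ro.from_euler("xyz",c["rotation"]).apply(d)
    return c["eye"]+d*((z-c["eye"][2])/d[:,2])[:,None]
def proj(c,P):
    f=240/np.tan(np.radians(c["vfov"]/2))
    q=Ro.from_euler("xyz",c["rotation"]).inv().apply(np.atleast_2d(P)-c["eye"])
    return np.c_[f*q[:,0]/q[:,2]+c["cx"],f*q[:,1]/q[:,2]+c["cy"]]
E
python3 - <<'E'
from plant import bot
from h import *
c=bot.get_calibration("top")
for n,p,z in (("cast",(366,293),20),("well",(264,246),44),("clampmid",(283,263),12),("yel",(357,251),20),("bedR",(326,272),12),("bedB",(308,299),12),("trimmer",(215,205),0),("beaker",(338,218),0),("brush",(394,309),5)):
    print(n,cast(c,p,z).round())
c=bot.get_calibration("scene")
print(cast(c,(351,304),20).round(),cast(c,(275,230),44).round())
im=cv2.imread("pics/top0.png")[220:320,235:400]
cv2.imwrite("pics/crop.png",cv2.resize(im,None,fx=4.8,fy=4.8,interpolation=cv2.INTER_CUBIC))
E
```

```text
cast [[ 467. -421.   20.]]
well [[497. -77.  44.]]
clampmid [[ 475. -146.   12.]]
yel [[ 590. -351.   20.]]
bedR [[ 493. -283.   12.]]
bedB [[ 391. -261.   12.]]
trimmer [[597. 145.   0.]]
beaker [[ 690. -253.    0.]]
brush [[ 453. -515.    5.]]
[[ 465. -425.   20.]] [[476. -98.  44.]]
```

View pics/crop.png

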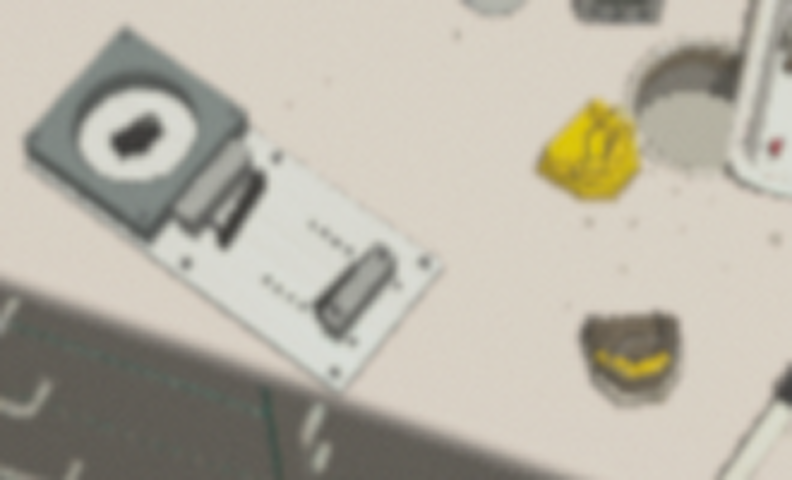

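Chosen: the grey-brown plaster cast at crop (631,358), with its back (wide side) facing up in the image. The yellow one at crop (590,150) is the decoy. I'll swing in at a short radius to stay clear of the trimmer.

Emit:
{"api": "jog_arm", "payload": {
  "targets": [
    {"xyz": [-0.41,-0.47,0],"spin": 0},
    {"xyz": [-0.41,-0.47,0],"spin": 0},
    {"xyz": [-0.41,-0.47,0],"spin": 0},
    {"xyz": [-0.41,-0.47,0],"spin": 0},
    {"xyz": [-0.41,-0.47,0],"spin": 0},
    {"xyz": [-0.44,-0.45,0],"spin": 0},
    {"xyz": [-0.44,-0.45,0],"spin": 0},
    {"xyz": [-0.44,-0.45,0],"spin": 0},
    {"xyz": [-0.44,-0.45,0],"spin": 0},
    {"xyz": [-0.44,-0.45,0],"spin": 0}
  ],
  "gripper": 100
}}

```text
time: 1.35
tool_pos: [370.3, 56.9, 226.7]
tcp_rot: [3.141, 0.0, 2.865]
contact_force: [0.7, 0.4, 0.1]
grip_width: 91.8
finger_force: 0.0
```

Emit:
{"api": "jog_arm", "payload": {
  "targets": [
    {"xyz": [-0.18,-0.63,0],"spin": 0},
    {"xyz": [-0.18,-0.63,0],"spin": 0},
    {"xyz": [-0.18,-0.63,0],"spin": 0},
    {"xyz": [-0.18,-0.63,0],"spin": 0},
    {"xyz": [0,0,0],"spin": 1},
    {"xyz": [0,0,0],"spin": 1},
    {"xyz": [0,0,0],"spin": 1},
    {"xyz": [0,0,0],"spin": 1},
    {"xyz": [0,0,0],"spin": 1},
    {"xyz": [0,0,0],"spin": 1}
  ]
}}

```text
time: 2.6
tool_pos: [370.2, -151.0, 226.4]
tcp_rot: [-3.141, -0.001, 2.263]
contact_force: [-0.1, 0.0, -0.0]
grip_width: 91.8
finger_force: 0.0
```

Emit:
{"api": "jog_arm", "payload": {
  "targets": [
    {"xyz": [-0.62,-0.22,0],"spin": 0},
    {"xyz": [-0.62,-0.22,0],"spin": 0},
    {"xyz": [-0.62,-0.22,0],"spin": 0},
    {"xyz": [-0.62,-0.22,0],"spin": 0},
    {"xyz": [-0.62,-0.22,0],"spin": 0},
    {"xyz": [0,0,0],"spin": 0.85},
    {"xyz": [0,0,0],"spin": 0.85},
    {"xyz": [0,0,0],"spin": 0.85},
    {"xyz": [0,0,0],"spin": 0.85},
    {"xyz": [0,0,0],"spin": 0}
  ]
}}

```text
time: 3.85
tool_pos: [461.5, -397.9, 226.2]
tcp_rot: [-3.141, -0.001, 1.927]
contact_force: [-0.6, 0.2, -0.7]
grip_width: 91.7
finger_force: 0.0
```

Run:
```python
from plant import bot
from h import *
import pickle
c=bot.get_calibration("wrist"); o=bot.get_obs(); im=bot.capture("wrist")
pickle.dump((c,o,im),open("w1.pkl","wb")); cv2.imwrite("pics/w1.png",im)
print(o["tool_pos"],o["tcp_rot"],c["eye"],proj(c,[o["tool_pos"]]))
```

```text
[ 461.48868763 -397.85298234  226.17133806] [-3.14129168e+00 -1.02631700e-03  1.92651504e+00] [ 434.50973829 -326.99590917  384.37971266] [[325.24136324 302.25955678]]
```

View pics/w1.png

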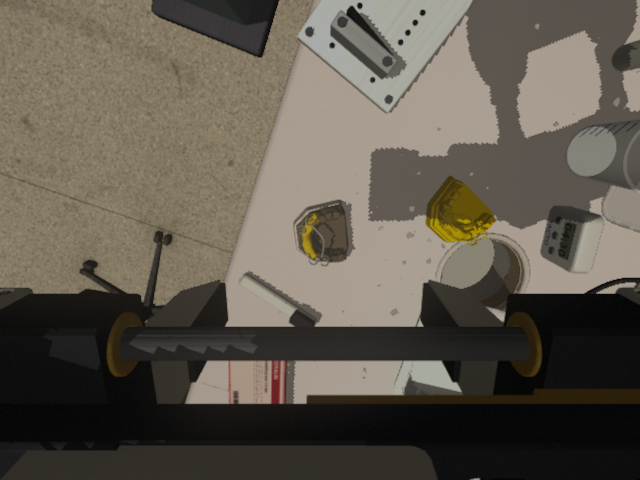

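The wrist view shows the cast at about (323,233), with its flat back to the right at x≈350. The yellow decoy is at (460,210), the stop block at (365,42), and bed corners at (388,110) and (300,38).

Run:
```python
from h import *
import pickle
c,o,im=pickle.load(open("w1.pkl","rb"))
g=cv2.cvtColor(im,cv2.COLOR_BGR2HSV)
roi=im[190:275,280:365].astype(int)
bench=np.median(im[160:190,300:360].reshape(-1,3),0); print(bench)
m=(np.abs(roi-bench).sum(2)>110).astype(np.uint8)*255
m=cv2.morphologyEx(m,cv2.MORPH_OPEN,np.ones((3,3)))
ct=max(cv2.findContours(m,0,1)[0],key=cv2.contourArea)
h=cv2.convexHull(ct); a=cv2.approxPolyDP(h,2.5,True)[:,0]+[280,190]
print(cv2.contourArea(ct),a.tolist())
for z in (0,27): print(z,cast(c,a,z)[:,:2].round(0).tolist())
big=cv2.resize(im[180:280,270:370],None,fx=6,fy=6,interpolation=cv2.INTER_CUBIC)
cv2.polylines(big,[((a-[270,180])*6).astype(np.int32)],True,(0,0,255),1)
cv2.imwrite("pics/w1c.png",big)
```

```text
[144. 157. 169.]
2745.0 [[350, 204], [353, 248], [349, 255], [341, 261], [332, 262], [309, 258], [299, 248], [296, 229], [306, 208], [334, 200]]
0 [[485.0, -383.0], [506.0, -428.0], [505.0, -437.0], [499.0, -446.0], [490.0, -451.0], [465.0, -455.0], [450.0, -448.0], [440.0, -429.0], [443.0, -404.0], [468.0, -385.0]]
27 [[481.0, -379.0], [501.0, -420.0], [500.0, -429.0], [494.0, -438.0], [486.0, -442.0], [462.0, -446.0], [449.0, -440.0], [440.0, -422.0], [442.0, -398.0], [465.0, -381.0]]
```

View pics/w1c.png

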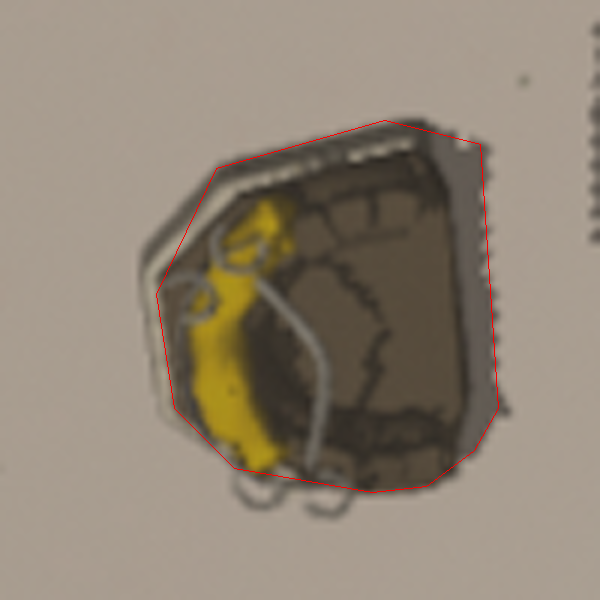

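The red outline includes the shadow. In the crop, the true back edge on top runs (437,150)–(463,460) and the front base edge runs (140,262)–(165,415).

Run:
```python
from h import *
import pickle
c,o,im=pickle.load(open("w1.pkl","rb"))
p=lambda L:np.array(L)/6+[270,180]
b=cast(c,p([(432,150),(463,460)]),27)[:,:2]; f0=cast(c,p([(140,262),(165,415)]),0)[:,:2]; f27=cast(c,p([(160,280),(183,410)]),27)[:,:2]
print(b.round(1),f0.round(1),f27.round(1))
for e in (b,f0,f27):
    d=e[0]-e[1]; print(np.linalg.norm(d),np.arctan2(d[1],d[0])-np.pi/2)
d=b[0]-b[1]; d/=np.linalg.norm(d); n=np.array([d[1],-d[0]])
mid=b.mean(0)-n*27.5
print("n",n,"depth",(b.mean(0)-f0.mean(0))@n,(b.mean(0)-f27.mean(0))@n,"mid",mid, "front mid",f0.mean(0))
# bed corners & stop
q=cast(c,[(388,110),(300,38)],12)[:,:2]; print(q.round(1),np.linalg.norm(q[0]-q[1]),np.arctan2(*(q[0]-q[1])[::-1]))
```

```text
[[ 474.4 -383. ]
 [ 498.7 -431.2]] [[ 435.6 -424.4]
 [ 449.3 -450. ]] [[ 439.7 -419.3]
 [ 450.8 -439.4]]
54.04146409425272 0.4668512965558307
29.01301058403493 0.48993870546468976
23.007932735175178 0.5049226604154224
n [0.89298987 0.45007676] depth 52.913237606521854 46.89732096689198 mid [ 462.00769548 -419.48361494] front mid [ 442.46076026 -437.16509317]
[[ 484.2 -284.1]
 [ 384.7 -255. ]] 103.6595095380927 -0.2848605449951225
```

Emit:
{"api": "jog_arm", "payload": {
  "targets": [
    {"xyz": [0,0,0],"spin": -0.6},
    {"xyz": [0,0,0],"spin": -0.6},
    {"xyz": [-0.28,-0.08,0],"spin": 0},
    {"xyz": [0,0,0.6],"spin": 0},
    {"xyz": [0,0,0.6],"spin": 0},
    {"xyz": [0,0,0.6],"spin": 0},
    {"xyz": [0,0,0.5],"spin": 0},
    {"xyz": [0,0,0.3],"spin": 0},
    {"xyz": [0,0,0.15],"spin": 0},
    {"xyz": [0,0,0],"spin": 0}
  ]
}}

```text
time: 5.15
tool_pos: [466.0, -420.6, 6.2]
tcp_rot: [-3.141, -0.001, 2.046]
contact_force: [-0.6, -0.1, -0.7]
grip_width: 91.8
finger_force: 0.0
```

Emit:
{"api": "jog_arm", "payload": {
  "targets": [
    {"xyz": [0,0,0],"spin": 0},
    {"xyz": [0,0,0],"spin": 0},
    {"xyz": [0,0,0],"spin": 0},
    {"xyz": [0,0,0],"spin": 0},
    {"xyz": [0,0,0],"spin": 0},
    {"xyz": [0,0,0],"spin": 0},
    {"xyz": [0,0,0],"spin": 0},
    {"xyz": [0,0,0],"spin": 0},
    {"xyz": [0,0,0],"spin": 0},
    {"xyz": [0,0,0],"spin": 0}
  ],
  "gripper": 0
}}

```text
time: 6.4
tool_pos: [466.3, -421.0, 7.0]
tcp_rot: [3.142, 0.0, 2.046]
contact_force: [-1.5, 0.2, 6.6]
grip_width: 54.6
finger_force: 30.0
```

Emit:
{"api": "jog_arm", "payload": {
  "targets": [
    {"xyz": [0,0,-0.3],"spin": 0},
    {"xyz": [0,0,-0.6],"spin": 0.9},
    {"xyz": [0,0,-0.6],"spin": 0.9},
    {"xyz": [0,0,-0.6],"spin": 0.9},
    {"xyz": [0,0,-0.4],"spin": 0.9},
    {"xyz": [0,0,0],"spin": 0.9},
    {"xyz": [0,0,0],"spin": 0.9},
    {"xyz": [0,0,0],"spin": 0.9},
    {"xyz": [0,0,0],"spin": 0.9},
    {"xyz": [0,0,0],"spin": 0}
  ]
}}

```text
time: 7.65
tool_pos: [466.1, -420.6, 205.9]
tcp_rot: [-3.141, -0.001, 1.327]
contact_force: [0.4, -0.2, -1.1]
grip_width: 54.8
finger_force: 30.0
```

Emit:
{"api": "jog_arm", "payload": {
  "targets": [
    {"xyz": [0.4,-0.22,0],"spin": 0},
    {"xyz": [0.4,-0.22,0],"spin": 0},
    {"xyz": [0.4,-0.22,0],"spin": 0},
    {"xyz": [0.3,-0.18,0],"spin": 0},
    {"xyz": [0,0,0],"spin": 0},
    {"xyz": [0,0,0],"spin": 0},
    {"xyz": [0,0,0],"spin": 0},
    {"xyz": [0,0,0],"spin": 0},
    {"xyz": [0,0,0],"spin": 0},
    {"xyz": [0,0,0],"spin": 0}
  ]
}}

```text
time: 8.9
tool_pos: [430.1, -288.3, 206.6]
tcp_rot: [-3.142, -0.0, 1.326]
contact_force: [-0.0, 0.3, -1.2]
grip_width: 54.7
finger_force: 30.0
```

Run:
```python
from plant import bot
from h import *
import pickle
c=bot.get_calibration("wrist"); o=bot.get_obs(); im=bot.capture("wrist")
pickle.dump((c,o,im),open("w2.pkl","wb")); cv2.imwrite("pics/w2.png",im)
print(o["tool_pos"],o["tcp_rot"],o["grip_width"],c["eye"])
```

```text
[ 430.10678662 -288.26934163  206.60565608] [-3.14150507e+00 -1.43452257e-04  1.32568548e+00] 54.65111249186265 [ 447.76375868 -214.83292141  364.72542336]
```

View pics/w2.png

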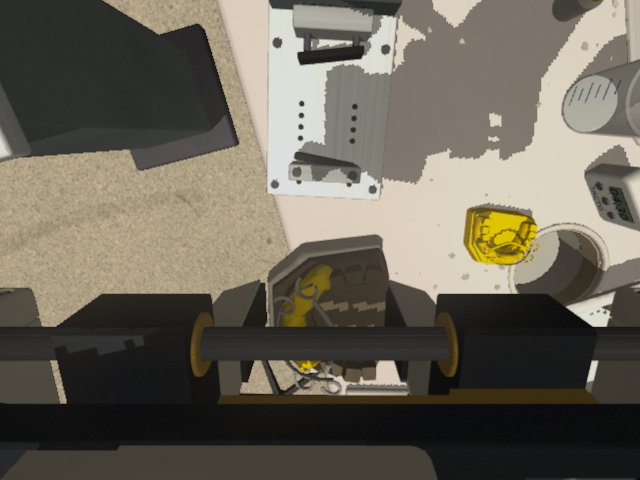

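The bed's lower corners are at (268,193) and (380,200), the stop's black face runs (297,153)–(361,165), and the pad's black strip runs (299,58)–(362,50). The cast is held squarely.

Run:
```python
from h import *
import pickle
c,o,im=pickle.load(open("w2.pkl","rb"))
g=im.max(2)
def dark(x0,y0,x1,y1,t=55):
    m=(g[y0:y1,x0:x1]<t).astype(np.uint8)
    ct=max(cv2.findContours(m,0,1)[0],key=cv2.contourArea)
    return cv2.boxPoints(cv2.minAreaRect(ct))+[x0,y0],cv2.approxPolyDP(ct,1.5,True)[:,0]+[x0,y0]
for n,r in (("pad",(292,36,372,70)),("stop",(285,145,370,172))):
    b,a=dark(*r); print(n,b.round(1).tolist(),a.tolist())
    print(cast(c,b,38 if n=="pad" else 46)[:,:2].round(1).tolist())
corn=cast(c,[(268,193),(380,200)],12)[:,:2]
d=corn[1]-corn[0]; print(corn,np.linalg.norm(d),np.arctan2(d[1],d[0]))
# left bed edge: bench->bed transition per row, right edge too
E_=cv2.Canny(im,40,120)
for y in range(15,200,15): print(y,[x for x in np.where(E_[y,255:405])[0]+255])
```

```text
pad [[297.2, 50.1], [362.7, 42.9], [364.2, 57.4], [298.8, 64.5]] [[363, 46], [354, 46], [353, 44], [351, 47], [317, 51], [304, 50], [298, 53], [298, 57], [301, 63], [359, 58], [363, 52]]
[[442.7, -146.1], [495.0, -153.9], [493.9, -164.5], [441.2, -156.7]]
stop [[314.0, 161.0], [315.1, 155.4], [354.3, 163.3], [353.2, 168.8]] [[315, 156], [323, 158], [326, 161], [324, 163], [328, 160], [331, 164], [354, 165], [348, 162]]
[[434.2, -233.7], [436.3, -229.4], [467.1, -243.9], [465.1, -248.2]]
[[ 382.13194662 -254.11346745]
 [ 485.53431826 -287.09756601]] 108.53571403069347 -0.30878452735392975
15 [np.int64(267), np.int64(269), np.int64(292), np.int64(362), np.int64(363), np.int64(364), np.int64(368), np.int64(370), np.int64(371), np.int64(372), np.int64(377), np.int64(378), np.int64(379), np.int64(380), np.int64(381), np.int64(382), np.int64(383), np.int64(384), np.int64(385), np.int64(386), np.int64(387), np.int64(394), np.int64(400), np.int64(401), np.int64(402)]
30 [np.int64(267), np.int64(269), np.int64(294), np.int64(341), np.int64(342), np.int64(343), np.int64(344), np.int64(345), np
[... 2273 characters left out ...]
303), np.int64(304), np.int64(312), np.int64(315), np.int64(321), np.int64(351), np.int64(352), np.int64(354), np.int64(360), np.int64(374), np.int64(375), np.int64(377), np.int64(382), np.int64(388), np.int64(389), np.int64(390), np.int64(391), np.int64(393), np.int64(395), np.int64(396), np.int64(397), np.int64(398), np.int64(399), np.int64(402), np.int64(404)]
195 [np.int64(261), np.int64(263), np.int64(274), np.int64(295), np.int64(296), np.int64(297), np.int64(298), np.int64(299), np.int64(300), np.int64(301), np.int64(302), np.int64(303), np.int64(304), np.int64(305), np.int64(306), np.int64(307), np.int64(308), np.int64(309), np.int64(310), np.int64(311), np.int64(312), np.int64(378)]
```

Run:
```python
import cv2
im=cv2.imread("pics/w2.png")[0:210,240:420]
cv2.imwrite("pics/w2c.png",cv2.resize(im,None,fx=2.85,fy=2.85,interpolation=cv2.INTER_CUBIC))
```

```text
(no output)
```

View pics/w2c.png

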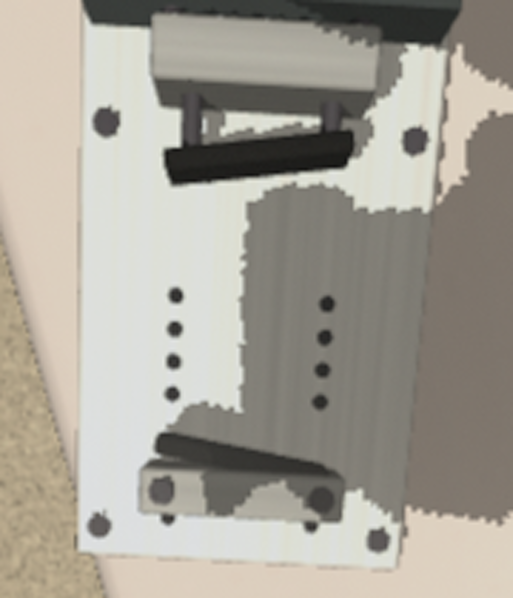

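In the crop, four bed screws are at (106,122), (415,141), (99,525) and (378,541), with two columns of pin holes between. The stop face's foot runs (158,437)–(330,468) and the pad face's foot runs (172,185)–(348,163).

Run:
```python
from h import *
import pickle
c,o,im=pickle.load(open("w2.pkl","rb"))
w=lambda L,z=12:cast(c,np.array(L)/2.85+[240,0],z)[:,:2]
S=w([(106,122),(415,141),(99,525),(378,541)]); C=w([(80,551),(397,568)]); H=w([(175,295),(172,393),(327,303),(320,402)])
L=w([(83,150),(79,540)]); R=w([(440,150),(398,560)])
an=lambda v:np.arctan2(v[1],v[0])
print("x-ang",an(S[1]-S[0]),an(S[3]-S[2]),an(C[1]-C[0])); 
print("y-ang",[an(v)-np.pi/2 for v in (S[0]-S[2],S[1]-S[3],H[0]-H[1],H[2]-H[3],L[0]-L[1],R[0]-R[1])])
print("widths",np.linalg.norm(S[1]-S[0]),np.linalg.norm(S[3]-S[2]),np.linalg.norm(C[1]-C[0]))
yaw=np.mean([an(S[1]-S[0]),an(S[3]-S[2]),an(S[0]-S[2])-np.pi/2,an(S[1]-S[3])-np.pi/2])
ex=np.array([np.cos(yaw),np.sin(yaw)]); ey=np.array([-ex[1],ex[0]])
# middle line: corners, screws, holes
x0=[np.mean(A@ex) for A in (S,C,H)]; print("midline",x0)
yo=np.mean(C@ey)+132; xo=np.mean([x0[0],x0[2]]) ; o0=xo*ex+yo*ey
print("yaw",yaw,"origin",o0)
T=lambda A:np.c_[(A-o0)@ex,(A-o0)@ey].round(1)
print("screws",T(S),"holes",T(H)); print("stop",T(w([(158,437),(330,468)])),"pad",T(w([(172,185),(348,163)])), T(w([(165,152),(352,131)],38)))
print("wellfront housing",T(w([(85,5),(455,10)],44)))
pickle.dump((o0,yaw),open("clamp.pkl","wb"))
```

```text
x-ang -0.3016238787139689 -0.303223757566178 -0.2998847645344837
y-ang [np.float64(-0.3008053082708968), np.float64(-0.3014057595158981), np.float64(-0.2957192364223109), np.float64(-0.29772660484689983), np.float64(-0.2989641628209321), np.float64(-0.3054716290818549)]
widths 94.22440526070795 94.15122170465945 107.71498743192187
midline [np.float64(493.7580011217946), np.float64(494.3179785589191), np.float64(493.64552341159265)]
yaw -0.30176467601673546 origin [ 472.20237407 -144.13105923]
screws [[ -47.1   -0.8]
 [  47.1   -0.8]
 [ -47.  -123. ]
 [  47.2 -123.1]] holes [[-24.3 -49. ]
 [-24.1 -78.9]
 [ 24.  -48.7]
 [ 24.1 -79. ]]
stop [[-28.2 -93.1]
 [ 29.1 -99.9]] pad [[-26.4 -17.2]
 [ 27.2  -8. ]] [[-26.9 -13. ]
 [ 25.5  -4.7]]
wellfront housing [[-49.2  20.4]
 [ 50.1  24.8]]
```

Run:
```python
from h import *
import pickle
c,o,im=pickle.load(open("w2.pkl","rb"))
t=o["tool_pos"]; R=Ro.from_euler("xyz",o["tcp_rot"])
P=cast(c,[(381,236),(313,246),(271,268),(387,290),(265,292)],t[2]-7)
print(R.inv().apply(P-t).round(1))
o0,yaw=pickle.load(open("clamp.pkl","rb"))
ex=np.array([np.cos(yaw),np.sin(yaw)]); ey=np.array([-ex[1],ex[0]])
tgt=o0-56*ey; print("target",tgt, "tool yaw",yaw+np.pi/2)
print("corner top27?",R.inv().apply(cast(c,[(381,236)],t[2]+20)-t).round(1))
# knob colour look
crop=im[225:300,255:395]; cv2.imwrite("pics/hold.png",cv2.resize(crop,None,fx=5,fy=5,interpolation=cv2.INTER_CUBIC))
```

```text
[[ 30.   25.8   7. ]
 [ 25.2  -5.9   7. ]
 [ 14.2 -26.2   7. ]
 [  2.7  29.9   7. ]
 [  1.7 -29.6   7. ]]
target [ 455.55886018 -197.60061548] tool yaw 1.2690316507781612
corner top27? [[ 37.5  21.5 -20. ]]
```

View pics/hold.png

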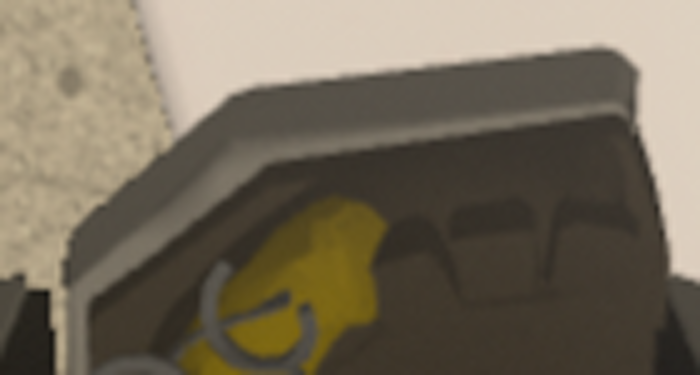

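Emit:
{"api": "jog_arm", "payload": {
  "targets": [
    {"xyz": [0,0,0],"spin": 0.57},
    {"xyz": [0.4,-0.01,0],"spin": 0},
    {"xyz": [0.4,-0.01,0],"spin": 0},
    {"xyz": [0.4,-0.01,0],"spin": 0},
    {"xyz": [0,0,0.5],"spin": 0},
    {"xyz": [0,0,0.5],"spin": 0},
    {"xyz": [0,0,0.5],"spin": 0},
    {"xyz": [0,0,0.5],"spin": 0},
    {"xyz": [0,0,0.28],"spin": 0},
    {"xyz": [0,0,0],"spin": 0}
  ]
}}

```text
time: 10.2
tool_pos: [455.5, -195.2, 23.0]
tcp_rot: [-3.138, -0.001, 1.269]
contact_force: [0.2, 0.0, -0.6]
grip_width: 54.4
finger_force: 30.0
```

Emit:
{"api": "jog_arm", "payload": {
  "targets": [
    {"xyz": [0,0,0.01],"spin": 0},
    {"xyz": [0,0,0.01],"spin": 0},
    {"xyz": [0,0,0.01],"spin": 0},
    {"xyz": [0,0,0.01],"spin": 0},
    {"xyz": [0,0,0],"spin": 0},
    {"xyz": [0,0,0],"spin": 0},
    {"xyz": [0,0,0],"spin": 0},
    {"xyz": [0,0,0],"spin": 0},
    {"xyz": [0,0,0],"spin": 0},
    {"xyz": [0,0,0],"spin": 0}
  ]
}}

```text
time: 11.45
tool_pos: [456.4, -195.7, 21.1]
tcp_rot: [-3.142, -0.0, 1.269]
contact_force: [0.0, 0.4, -1.2]
grip_width: 54.8
finger_force: 30.0
```

Emit:
{"api": "jog_arm", "payload": {
  "targets": [
    {"xyz": [0,0,0.01],"spin": 0},
    {"xyz": [0,0,0.01],"spin": 0},
    {"xyz": [0,0,0.01],"spin": 0},
    {"xyz": [0,0,0],"spin": 0},
    {"xyz": [0,0,0],"spin": 0},
    {"xyz": [0,0,0],"spin": 0},
    {"xyz": [0,0,0],"spin": 0},
    {"xyz": [0,0,0],"spin": 0},
    {"xyz": [0,0,0],"spin": 0},
    {"xyz": [0,0,0],"spin": 0}
  ]
}}

```text
time: 12.7
tool_pos: [456.4, -195.7, 19.0]
tcp_rot: [3.141, -0.0, 1.269]
contact_force: [-2.0, 0.7, 5.0]
grip_width: 54.5
finger_force: 30.0
```

Contact with the bed at 5 N. Opening now.

Emit:
{"api": "jog_arm", "payload": {
  "targets": [
    {"xyz": [0,0,0],"spin": 0},
    {"xyz": [0,0,0],"spin": 0},
    {"xyz": [0,0,0],"spin": 0},
    {"xyz": [0,0,0],"spin": 0},
    {"xyz": [0,0,0],"spin": 0},
    {"xyz": [0,0,0],"spin": 0},
    {"xyz": [0,0,0],"spin": 0},
    {"xyz": [0,0,0],"spin": 0},
    {"xyz": [0,0,0],"spin": 0},
    {"xyz": [0,0,0],"spin": 0}
  ],
  "gripper": 100
}}

```text
time: 13.95
tool_pos: [456.4, -195.7, 18.7]
tcp_rot: [3.142, -0.0, 1.269]
contact_force: [0.2, 0.6, 0.9]
grip_width: 91.6
finger_force: 0.0
```

Emit:
{"api": "jog_arm", "payload": {
  "targets": [
    {"xyz": [0,0,-0.3],"spin": 0},
    {"xyz": [0,0,-0.6],"spin": 0},
    {"xyz": [0,0,-0.6],"spin": 0},
    {"xyz": [0,0,-0.6],"spin": 0},
    {"xyz": [0,0,-0.2],"spin": 0},
    {"xyz": [0,0,0],"spin": 0},
    {"xyz": [0,0,0],"spin": 0},
    {"xyz": [0,0,0],"spin": 0},
    {"xyz": [0,0,0],"spin": 0},
    {"xyz": [0,0,0],"spin": 0}
  ]
}}

```text
time: 15.2
tool_pos: [456.3, -195.7, 202.3]
tcp_rot: [-3.141, -0.0, 1.269]
contact_force: [0.8, 1.1, 0.1]
grip_width: 91.7
finger_force: 0.0
```

Run:
```python
from plant import bot
from h import *
import pickle
c=bot.get_calibration("wrist"); o=bot.get_obs(); im=bot.capture("wrist")
pickle.dump((c,o,im),open("w3.pkl","wb")); cv2.imwrite("pics/w3.png",im)
print(o["tool_pos"],o["tcp_rot"],o["grip_width"],c["eye"])
```

```text
[ 456.29915806 -195.67832418  202.30467382] [-3.14091627e+00 -2.90454831e-04  1.26883076e+00] 91.72124719892577 [ 478.17494954 -123.48502382  360.4234872 ]
```

View pics/w3.png

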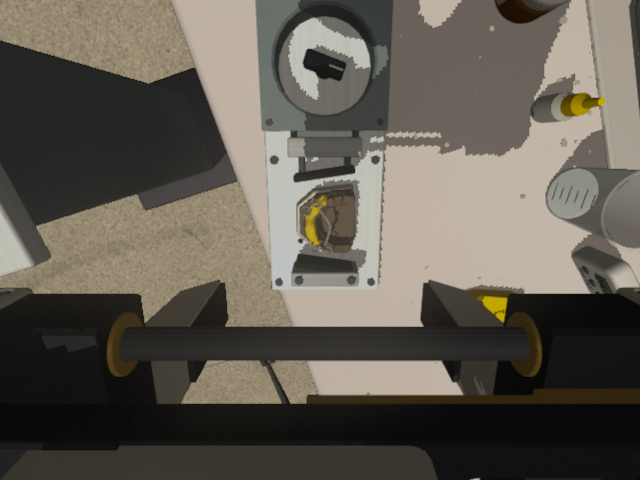

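The cast stands on the bed between stop and pad, at about (328,217). The well centre is near (325,65), and the knob's bar is tilted clockwise, running (305,58)–(345,72).

Run:
```python
from h import *
import pickle
c,o,im=pickle.load(open("w3.pkl","rb")); o0,yaw=pickle.load(open("clamp.pkl","rb"))
ex=np.array([np.cos(yaw),np.sin(yaw)]); ey=np.array([-ex[1],ex[0]])
x0,y0,x1,y1=290,30,362,100
m=(im[y0:y1,x0:x1].max(2)<60).astype(np.uint8)
n,l,s,ce=cv2.connectedComponentsWithStats(m)
k=min(range(1,n),key=lambda i:np.hypot(*(ce[i]-[35,35])) if s[i,4]>150 else 1e9)
ct=max(cv2.findContours((l==k).astype(np.uint8),0,1)[0],key=cv2.contourArea)
b=cv2.boxPoints(cv2.minAreaRect(ct))+[x0,y0]; print("knob px",b.round(1).tolist(),s[k])
for z in (36,26): 
    B=cast(c,b,z)[:,:2]; e=sorted([B[1]-B[0],B[2]-B[1]],key=np.linalg.norm)
    a=np.arctan2(e[1][1],e[1][0]); print(z,B.mean(0),[np.linalg.norm(v) for v in e],"bar world ang",a,"knob",(yaw-a+np.pi/2)%np.pi-np.pi/2)
# well: floor/bright disc inside
W=o0+80*ey; print("nominal well",W,"px",proj(c,[[*W,12],[*W,36],[*W,44]]).round(1).tolist())
p=proj(c,[[*(W+40*np.array([np.cos(t),np.sin(t)])),44] for t in np.linspace(0,6.2,60)]).astype(np.int32)
cv2.polylines(im,[p],True,(0,0,255),1); cv2.polylines(im,[b.astype(np.int32)],True,(0,255,0),1)
cv2.imwrite("pics/w3c.png",cv2.resize(im[0:180,230:430],None,fx=3.2,fy=3.2,interpolation=cv2.INTER_CUBIC))
```

```text
knob px [[299.4, 69.3], [307.6, 47.7], [346.9, 62.8], [338.6, 84.4]] [ 14  19  42  32 791]
36 [493.11743629 -72.39415802] [np.float64(17.248429392632307), np.float64(33.36697618811978)] bar world ang -0.6388556345563917 knob 0.3370909585396562
26 [493.57802214 -70.81933783] [np.float64(17.780093408132423), np.float64(34.39547682092818)] bar world ang -0.6388556345563916 knob 0.3370909585396562
nominal well [495.97882247 -67.74597887] px [[324.8, 64.5], [324.8, 59.0], [324.8, 57.0]]
```

View pics/w3c.png

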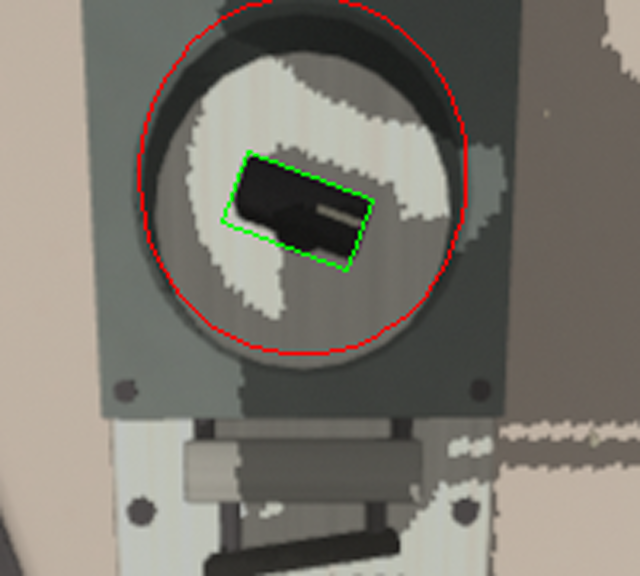

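The well's rim sits about 4.5 mm towards -y of nominal, which agrees with the knob at about (494,-71). The knob angle is about 0.35 rad. I'll move over the well with the fingers part-closed.

Emit:
{"api": "jog_arm", "payload": {
  "targets": [
    {"xyz": [0.41,0,0],"spin": 0},
    {"xyz": [0.41,0,0],"spin": 0},
    {"xyz": [0.41,0,0],"spin": 0},
    {"xyz": [0.4,-0.01,0],"spin": 0},
    {"xyz": [0,0,0],"spin": -1},
    {"xyz": [0,0,0],"spin": -1},
    {"xyz": [0,0,0],"spin": -1},
    {"xyz": [0,0,0],"spin": -1},
    {"xyz": [0,0,0],"spin": -1},
    {"xyz": [0,0,0],"spin": -1}
  ],
  "gripper": 31
}}

```text
time: 16.5
tool_pos: [494.4, -71.0, 202.7]
tcp_rot: [3.142, -0.0, 1.872]
contact_force: [-0.5, -0.1, 0.5]
grip_width: 28.8
finger_force: 0.0
```

Emit:
{"api": "jog_arm", "payload": {
  "targets": [
    {"xyz": [0,0,0],"spin": -0.9},
    {"xyz": [0,0,0],"spin": -0.9},
    {"xyz": [0,0,0],"spin": -0.9},
    {"xyz": [0,0,0],"spin": -0.9},
    {"xyz": [0,0,0],"spin": -0.9},
    {"xyz": [0,0,0],"spin": -0.9},
    {"xyz": [0,0,0.4],"spin": -0.8},
    {"xyz": [0,0,0.3],"spin": 0},
    {"xyz": [0,0,0],"spin": 0},
    {"xyz": [0,0,0],"spin": 0}
  ]
}}

```text
time: 17.75
tool_pos: [495.0, -71.2, 147.6]
tcp_rot: [3.141, 0.001, 2.489]
contact_force: [0.7, -0.0, 0.4]
grip_width: 28.7
finger_force: 0.0
```

Run:
```python
from plant import bot
from h import *
import pickle
c=bot.get_calibration("wrist"); o=bot.get_obs(); im=bot.capture("wrist")
pickle.dump((c,o,im),open("w4.pkl","wb"))
print(o["tool_pos"],o["tcp_rot"],o["grip_width"],o["moment"])
K=[494.1,-70.8,36]; kp=proj(c,[K])[0]; print("pred px",kp, "tcp axis px",proj(c,[[*o["tool_pos"][:2],36]]))
x0,y0=int(kp[0])-45,int(kp[1])-45
sub=im[y0:y0+90,x0:x0+90]
m=(sub.max(2)<60).astype(np.uint8)
n,l,s,ce=cv2.connectedComponentsWithStats(m)
for i in range(1,n):
    if s[i,4]>150:
        ct=max(cv2.findContours((l==i).astype(np.uint8),0,1)[0],key=cv2.contourArea)
        b=cv2.boxPoints(cv2.minAreaRect(ct))+[x0,y0]
        B=cast(c,b,36)[:,:2]; e=sorted([B[1]-B[0],B[2]-B[1]],key=np.linalg.norm)
        print(s[i],b.round().tolist(),B.mean(0),np.linalg.norm(e[0]),np.linalg.norm(e[1]),np.arctan2(e[1][1],e[1][0]))
```

```text
[494.97645516 -71.17430477 147.57590207] [3.14102317e+00 1.22405823e-03 2.48874612e+00] 28.708996091396465 [-0.02713839 -0.00259853 -0.01394032]
pred px [323.69628029 237.02894775] tcp axis px [[324.00532922 238.19272107]]
[ 37  19  20  46 700] [[315.0, 211.0], [334.0, 211.0], [334.0, 256.0], [315.0, 256.0]] [492.50975659 -68.80973939] 14.20778061459333 35.48139639158059 -0.6460746521252008
[   0   51   90   39 1103] [[275.0, 279.0], [278.0, 243.0], [369.0, 251.0], [366.0, 287.0]] [511.44997803 -85.80188206] 29.71349268064728 70.22568980600384 0.8225889000825497
```

The box reads 14×35 mm and lies along the tool axis, so the alignment is good to about 1 mm. Descending.

Emit:
{"api": "jog_arm", "payload": {
  "targets": [
    {"xyz": [0.01,0,0.4],"spin": 0},
    {"xyz": [0,0,0.4],"spin": 0},
    {"xyz": [0,0,0.3],"spin": 0},
    {"xyz": [0,0,0.2],"spin": 0},
    {"xyz": [0,0,0.1],"spin": 0},
    {"xyz": [0,0,0.1],"spin": 0},
    {"xyz": [0,0,0.07],"spin": 0},
    {"xyz": [0,0,0.05],"spin": 0},
    {"xyz": [0,0,0.01],"spin": 0},
    {"xyz": [0,0,0],"spin": 0}
  ]
}}

```text
time: 19.05
tool_pos: [493.9, -70.6, 16.4]
tcp_rot: [3.141, 0.0, 2.489]
contact_force: [-0.5, 0.3, 0.7]
grip_width: 28.5
finger_force: 0.0
```

Emit:
{"api": "jog_arm", "payload": {
  "targets": [
    {"xyz": [0,0,0],"spin": 0},
    {"xyz": [0,0,0],"spin": 0},
    {"xyz": [0,0,0],"spin": 0},
    {"xyz": [0,0,0],"spin": 0},
    {"xyz": [0,0,0],"spin": 0},
    {"xyz": [0,0,0],"spin": 0},
    {"xyz": [0,0,0],"spin": 0},
    {"xyz": [0,0,0],"spin": 0},
    {"xyz": [0,0,0],"spin": 0},
    {"xyz": [0,0,0],"spin": 0}
  ],
  "gripper": 0
}}

```text
time: 20.3
tool_pos: [494.3, -70.1, 16.5]
tcp_rot: [3.141, 0.001, 2.489]
contact_force: [2.2, 5.4, 0.8]
grip_width: 12.5
finger_force: 32.2
```

Run:
```python
from plant import bot
o=bot.get_obs(); print(o["moment"],o["contact_force"],o["tcp_rot"],o["grip_width"],o["joint_positions"][5])
```

```text
[ 0.6970613  -0.38353793  0.22950647] [2.23887365 5.36423516 0.77587286] [3.14062314e+00 6.97367497e-04 2.48916431e+00] 12.517845686390912 -1.2140155232485326
```

Emit:
{"api": "jog_arm", "payload": {
  "targets": [
    {"xyz": [0,0.006,0],"spin": 0.8},
    {"xyz": [0,0,0],"spin": 0.8},
    {"xyz": [0,0,0],"spin": 0.8},
    {"xyz": [0,0,0],"spin": 0.8},
    {"xyz": [0,0,0],"spin": 0.8},
    {"xyz": [0,0,0],"spin": 0.8},
    {"xyz": [0,0,0],"spin": 0.8},
    {"xyz": [0,0,0],"spin": 0.8},
    {"xyz": [0,0,0],"spin": 0.8},
    {"xyz": [0,0,0],"spin": 0}
  ]
}}

```text
time: 21.55
tool_pos: [495.0, -69.6, 16.5]
tcp_rot: [3.14, -0.0, 1.768]
contact_force: [4.5, 5.3, -0.9]
grip_width: 12.6
finger_force: 32.2
```

```bash
cat > s.py <<'E'
from plant import bot
o=bot.get_obs(); print(o["time"],"M",o["moment"].round(3),"F",o["contact_force"].round(1),"tau6",o["tau"][5].round(3),"yaw",o["tcp_rot"][2].round(4),o["tool_pos"].round(1),o["grip_width"])
E
python3 s.py
```

```text
21.55 M [ 0.755 -0.541  0.042] F [ 4.5  5.3 -0.9] tau6 0.37 yaw 1.7679 [495.  -69.6  16.5] 12.648978043929535
```

Emit:
{"api": "jog_arm", "payload": {
  "targets": [
    {"xyz": [0.007,0.009,0],"spin": 0.7},
    {"xyz": [0,0,0],"spin": 0.7},
    {"xyz": [0,0,0],"spin": 0.7},
    {"xyz": [0,0,0],"spin": 0.7},
    {"xyz": [0,0,0],"spin": 0.7},
    {"xyz": [0,0,0],"spin": 0.7},
    {"xyz": [0,0,0],"spin": 0.7},
    {"xyz": [0,0,0],"spin": 0.7},
    {"xyz": [0,0,0],"spin": 0.7},
    {"xyz": [0,0,0],"spin": 0.7}
  ]
}}

```text
time: 22.8
tool_pos: [495.8, -69.7, 16.5]
tcp_rot: [3.139, -0.001, 1.067]
contact_force: [3.0, 1.1, -1.7]
grip_width: 12.5
finger_force: 32.2
```

```bash
python3 s.py
python3 - <<'E'
from plant import bot
from h import *
for n in ("top","scene"): 
    im=bot.capture(n); cv2.imwrite(f"pics/{n}_t.png",im)
E
```

```text
22.8 M [ 0.162 -0.528  0.26 ] F [ 3.   1.1 -1.7] tau6 -0.482 yaw 1.067 [495.8 -69.7  16.5] 12.509214249233903
```

Emit:
{"api": "jog_arm", "payload": {
  "targets": [
    {"xyz": [0,0.005,0],"spin": 0.3},
    {"xyz": [0,0,0],"spin": 0.3},
    {"xyz": [0,0,0],"spin": 0.3},
    {"xyz": [0,0,0],"spin": 0.3},
    {"xyz": [0,0,0],"spin": 0.3},
    {"xyz": [0,0,0],"spin": 0.3},
    {"xyz": [0,0,0],"spin": 0.3},
    {"xyz": [0,0,0],"spin": 0.3},
    {"xyz": [0,0,0],"spin": 0.3},
    {"xyz": [0,0,0],"spin": 0.3}
  ]
}}

```text
time: 24.15
tool_pos: [496.0, -69.9, 16.5]
tcp_rot: [3.14, -0.001, 0.768]
contact_force: [5.9, 0.7, -3.0]
grip_width: 12.7
finger_force: 32.2
```

```bash
python3 s.py
```

```text
24.15 M [ 0.123 -0.791  0.3  ] F [ 5.9  0.7 -3. ] tau6 -0.064 yaw 0.7681 [496.  -69.9  16.5] 12.694176254983704
```

Emit:
{"api": "jog_arm", "payload": {
  "targets": [
    {"xyz": [0,0,0],"spin": 0.3},
    {"xyz": [0,0,0],"spin": 0.3},
    {"xyz": [0,0,0],"spin": 0.3},
    {"xyz": [0,0,0],"spin": 0.3},
    {"xyz": [0,0,0],"spin": 0.3},
    {"xyz": [0,0,0],"spin": 0.2},
    {"xyz": [0,0,0],"spin": 0.2},
    {"xyz": [0,0,0],"spin": 0.2},
    {"xyz": [0,0,0],"spin": 0.2},
    {"xyz": [0,0,0],"spin": 0.2}
  ]
}}

```text
time: 25.4
tool_pos: [496.2, -70.1, 16.5]
tcp_rot: [3.14, -0.002, 0.519]
contact_force: [5.6, 0.1, -3.1]
grip_width: 12.6
finger_force: 32.2
```

```bash
python3 s.py
```

```text
25.4 M [-0.055 -0.815  0.325] F [ 5.6  0.1 -3.1] tau6 0.09 yaw 0.5186 [496.2 -70.1  16.5] 12.629381400036097
```

Emit:
{"api": "jog_arm", "payload": {
  "targets": [
    {"xyz": [0,0,0],"spin": 0.1},
    {"xyz": [0,0,0],"spin": 0.1},
    {"xyz": [0,0,0],"spin": 0.1},
    {"xyz": [0,0,0],"spin": 0.1},
    {"xyz": [0,0,0],"spin": 0.1},
    {"xyz": [0,0,0],"spin": 0.1},
    {"xyz": [0,0,0],"spin": 0.1},
    {"xyz": [0,0,0],"spin": 0.1},
    {"xyz": [0,0,0],"spin": 0.1},
    {"xyz": [0,0,0],"spin": 0.1}
  ]
}}

```text
time: 26.65
tool_pos: [496.3, -70.2, 16.5]
tcp_rot: [3.139, -0.002, 0.419]
contact_force: [6.5, -0.8, -2.5]
grip_width: 12.6
finger_force: 32.2
```

```bash
python3 s.py
python3 - <<'E'
from plant import bot
from h import *
import pickle
c=bot.get_calibration("wrist"); print(bot.get_calibration("wrist")["eye"])
o0,yaw=pickle.load(open("clamp.pkl","rb")); ex=np.array([np.cos(yaw),np.sin(yaw)]); ey=np.array([-ex[1],ex[0]])
for p in ((0,-66),(27,-35),(0,-97)): print(p,proj(c,[[*(o0+p[0]*ex+p[1]*ey),38]]))
E
```

```text
26.65 M [-0.122 -0.804  0.375] F [ 6.5 -0.8 -2.5] tau6 0.247 yaw 0.4192 [496.3 -70.2  16.5] 12.593587033041477
[564.26557859 -39.24342315 174.80444586]
(0, -66) [[545.45034698 498.56678753]]
(27, -35) [[548.38072712 430.26094354]]
(0, -97) [[584.95473825 529.65491897]]
```

Emit:
{"api": "jog_arm", "payload": {
  "targets": [
    {"xyz": [0,0,0],"spin": 0.1},
    {"xyz": [0,0,0],"spin": 0.1},
    {"xyz": [0,0,0],"spin": 0.1},
    {"xyz": [0,0,0],"spin": 0.1},
    {"xyz": [0,0,0],"spin": 0.1},
    {"xyz": [0,0,0],"spin": 0},
    {"xyz": [0,0,0],"spin": 0},
    {"xyz": [0,0,0],"spin": 0},
    {"xyz": [0,0,0],"spin": 0},
    {"xyz": [0,0,0],"spin": 0}
  ]
}}

```text
time: 27.9
tool_pos: [496.3, -70.3, 16.5]
tcp_rot: [3.14, -0.002, 0.37]
contact_force: [6.5, -0.6, -3.1]
grip_width: 13.1
finger_force: 32.2
```

```bash
python3 s.py
python3 - <<'E'
# pad / cast / stop spacing from the top and scene pictures: pixel change along the clamp's middle line
from plant import bot
from h import *
import pickle
o0,yaw=pickle.load(open("clamp.pkl","rb")); ex=np.array([np.cos(yaw),np.sin(yaw)]); ey=np.array([-ex[1],ex[0]])
c=bot.get_calibration("scene"); im=bot.capture("scene"); old=cv2.imread("pics/scene_t.png")
ys=np.arange(-110,30,2.)
for x in (-15,0,15):
    P=proj(c,[[*(o0+x*ex+y*ey),36] for y in ys]).astype(np.float32)
    for I in (old,im): print(x,cv2.remap(I,P[:,:1],P[:,1:],1).max(2)[:,0].tolist())
E
```

```text
27.9 M [-0.136 -0.862  0.368] F [ 6.5 -0.6 -3.1] tau6 0.365 yaw 0.3696 [496.3 -70.3  16.5] 13.149641281441324
-15 [109, 118, 130, 140, 147, 151, 149, 143, 134, 124, 104, 87, 82, 78, 87, 94, 101, 109, 114, 120, 124, 128, 131, 136, 143, 151, 157, 157, 159, 159, 159, 156, 154, 149, 136, 120, 102, 88, 73, 61, 54, 50, 52, 58, 66, 76, 86, 91, 95, 97, 98, 101, 108, 117, 128, 138, 146, 152, 155, 153, 151, 143, 133, 119, 105, 91, 85, 79, 81, 86]
-15 [108, 117, 130, 140, 147, 150, 149, 143, 134, 124, 107, 93, 94, 95, 105, 113, 118, 122, 123, 125, 130, 141, 149, 157, 165, 168, 169, 164, 161, 158, 150, 138, 124, 108, 91, 74, 60, 48, 45, 45, 51, 60, 70, 80, 88, 93, 97, 100, 103, 111, 122, 132, 142, 151, 153, 154, 151, 146, 138, 122, 108, 95, 84, 78, 77, 76, 76, 78, 80, 84]
0 [109, 118, 129, 139, 147, 149, 149, 145, 138, 127, 113, 99, 86, 78, 72, 73, 77, 83, 90, 95, 99, 103, 104, 105, 103, 100, 93, 87, 83, 81, 81, 81, 81, 85, 88, 99, 110, 114, 116, 110, 97, 83, 71, 59, 62, 66, 73, 83, 91, 93, 96, 99, 104, 112, 123, 133, 142, 151, 152, 152, 149, 142, 133, 117, 103, 93, 84, 81, 82, 84]
0 [108, 119, 
[... 239 characters left out ...]
56, 153, 148, 138, 126, 112, 97, 86, 80, 77, 76, 77, 79, 81, 84]
15 [107, 116, 128, 138, 145, 150, 150, 149, 144, 136, 121, 104, 93, 84, 85, 91, 94, 99, 102, 104, 105, 104, 103, 104, 104, 103, 101, 98, 93, 90, 88, 84, 85, 86, 87, 86, 85, 83, 78, 70, 62, 51, 41, 38, 40, 47, 59, 72, 81, 89, 95, 99, 106, 116, 125, 135, 144, 149, 152, 152, 147, 141, 129, 114, 101, 90, 80, 80, 80, 84]
15 [107, 116, 129, 139, 146, 151, 150, 148, 141, 131, 116, 100, 93, 91, 94, 99, 101, 103, 104, 105, 104, 104, 104, 103, 102, 99, 95, 90, 88, 86, 86, 85, 84, 83, 82, 80, 76, 68, 57, 44, 33, 35, 41, 53, 64, 76, 85, 93, 100, 107, 118, 129, 139, 147, 153, 154, 153, 147, 140, 129, 114, 98, 89, 81, 78, 76, 76, 77, 79, 84]
```

```bash
python3 - <<'E'
from plant import bot
from h import *
import pickle
from scipy.ndimage import shift
from scipy.optimize import minimize_scalar
o0,yaw=pickle.load(open("clamp.pkl","rb")); ex=np.array([np.cos(yaw),np.sin(yaw)]); ey=np.array([-ex[1],ex[0]])
def rect(I,c,z,xs,ys):
    g=np.array([[[*(o0+x*ex+y*ey),z] for x in xs] for y in ys])
    P=proj(c,g.reshape(-1,3)).astype(np.float32).reshape(len(ys),len(xs),2)
    return cv2.remap(I,P[...,0],P[...,1],cv2.INTER_CUBIC).astype(float)
for n in ("scene","top"):
    c=bot.get_calibration(n); old=cv2.imread(f"pics/{n}_t.png"); new=bot.capture(n)
    first=cv2.imread(f"pics/{n}0.png")
    for nm,z,xa,ya,yb in (("jaw",40,24,-5,16),("pad",36,24,-36,-18),("cast",39,18,-80,-42),("stop",44,28,-115,-98)):
        xs=np.arange(-xa,xa+1,1.); Y=np.arange(ya-14,yb+15,.5)
        A=rect(old,c,z,xs,Y); B=rect(new,c,z,xs,Y)
        # old feature at y+s, new at y : shift old by -s
        k=slice(28,-28)
        f=lambda s:np.mean((shift(A,(-s*2,0,0),order=1)[k]-B[k])**2)
        g=np.arange(-2,12,.2); v=[f(s) for s in g]; i=int(np.argmin(v)); print(n,nm,"moved",g[i].round(2),"res",round(v[i],1),round(v[10],1))
E
python3 s.py
```

```text
scene jaw moved 6.8 res 13.2 862.3
scene pad moved 4.8 res 28.5 518.1
scene cast moved 5.0 res 18.7 140.3
scene stop moved 0.2 res 2.8 3.0
top jaw moved 0.8 res 386.5 414.0
top pad moved 4.2 res 351.6 964.6
top cast moved 4.2 res 24.7 142.8
top stop moved -0.0 res 8.1 8.1
28.05 M [-0.146 -0.835  0.323] F [ 6.5 -0.7 -4.2] tau6 0.365 yaw 0.3696 [496.3 -70.3  16.5] 12.521516994343614
```

From the scene camera the jaw moved 6.8 mm and the pad only 4.8–5.0 mm. That is about 2 mm of spring, or 12 N, and it fits the torque rise. Letting go.

Emit:
{"api": "jog_arm", "payload": {
  "targets": [
    {"xyz": [0,0,0],"spin": 0},
    {"xyz": [0,0,0],"spin": 0},
    {"xyz": [0,0,0],"spin": 0},
    {"xyz": [0,0,0],"spin": 0},
    {"xyz": [0,0,0],"spin": 0},
    {"xyz": [0,0,0],"spin": 0},
    {"xyz": [0,0,0],"spin": 0},
    {"xyz": [0,0,0],"spin": 0},
    {"xyz": [0,0,0],"spin": 0},
    {"xyz": [0,0,0],"spin": 0}
  ],
  "gripper": 30
}}

```text
time: 29.3
tool_pos: [495.0, -69.7, 16.3]
tcp_rot: [-3.142, -0.0, 0.369]
contact_force: [-0.5, -0.3, 0.3]
grip_width: 27.8
finger_force: 0.0
```

Emit:
{"api": "jog_arm", "payload": {
  "targets": [
    {"xyz": [0,0,-0.2],"spin": 0},
    {"xyz": [0,0,-0.4],"spin": 0},
    {"xyz": [0,0,-0.5],"spin": 0},
    {"xyz": [0,0,-0.5],"spin": 0},
    {"xyz": [0,0,-0.5],"spin": 0},
    {"xyz": [0,0,0],"spin": 0},
    {"xyz": [0,0,0],"spin": 0},
    {"xyz": [0,0,0],"spin": 0},
    {"xyz": [0,0,0],"spin": 0},
    {"xyz": [0,0,0],"spin": 0}
  ]
}}

```text
time: 30.55
tool_pos: [494.8, -69.6, 183.7]
tcp_rot: [-3.141, 0.001, 0.369]
contact_force: [0.4, -0.1, 0.5]
grip_width: 27.6
finger_force: 0.0
```

```bash
python3 s.py
python3 - <<'E'
from plant import bot
from h import *
import pickle
from scipy.ndimage import shift
o0,yaw=pickle.load(open("clamp.pkl","rb")); ex=np.array([np.cos(yaw),np.sin(yaw)]); ey=np.array([-ex[1],ex[0]])
def rect(I,c,z,xs,ys):
    g=np.array([[[*(o0+x*ex+y*ey),z] for x in xs] for y in ys])
    P=proj(c,g.reshape(-1,3)).astype(np.float32).reshape(len(ys),len(xs),2)
    return cv2.remap(I,P[...,0],P[...,1],cv2.INTER_CUBIC).astype(float)
n="scene"; c=bot.get_calibration(n); old=cv2.imread("pics/scene_t.png"); new=bot.capture(n)
for nm,z,xa,ya,yb in (("jaw",40,24,-5,16),("pad",36,24,-36,-18),("cast",39,18,-80,-42)):
    xs=np.arange(-xa,xa+1,1.); Y=np.arange(ya-14,yb+15,.5); A=rect(old,c,z,xs,Y); B=rect(new,c,z,xs,Y); k=slice(28,-28)
    g=np.arange(0,10,.2); v=[np.mean((shift(A,(-s*2,0,0),order=1)[k]-B[k])**2) for s in g]; print(nm,g[np.argmin(v)],min(v))
E
```

```text
30.55 M [-0.044  0.142  0.005] F [ 0.4 -0.1  0.5] tau6 -0.0 yaw 0.3688 [494.8 -69.6 183.7] 27.565437086355917
jaw 7.0 15.521645021645021
pad 4.800000000000001 27.596720372359474
cast 5.0 20.67140217140217
```

The jaw held after I let go (jaw 7.0 mm, pad 4.8–5.0 mm), and the robot is clear of everything.

```bash
python3 -c "
from plant import bot
print(bot.close_job())"
```

```text
the job is handed in; nothing more can be done
None
```

The cast is set in line on the clamp's bed and gripped against the stop with about 12 N (estimated from about 2 mm of spring compression). The knob is released, the arm is clear, and the job was handed in at about 31 s; no verdict came back.

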